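Space heat-sink modules on a sloped rack with a bevelled spacer block

TASK

Even out the air gaps on the sloped rack with the aluminium spacer block: starting at the fixed end stop and working along the row one gap after the other, run the spacer up the slope into each gap with its flat side against the part already set, so that its bevelled nose pushes the next heat-sink module along until all three gaps are as wide as the spacer. Draw it back out each time, and finally lay it flat on the black mat again, bottom down as it lay, and let go. Leave the mug, the side cutters and the handheld where they are.

Things in the scene. Friction and masses are not known exactly. Their poses are not given: they have to be found in the camera images.
- deck_mid (a point): grey deck of the rack, 130 x 240 mm, fixed, sloping 30 degrees, its surface facing the robot. Origin: middle of its top surface; x points up the slope (away from the robot), y along the row (to the robot's left), z square to the surface. The apron before the modules (x from -65 to -2 mm) is clear; a rail 14 mm high runs behind them (x from 47 to 57 mm). Carry the spacer a few mm clear of the surface
- stop_face (a point): middle of the inner face (towards deck +y) of the fixed dark steel end stop at the robot's right end of the row, 60 mm along deck x, 34 mm high; axes as the deck's
- module1_center (a point): module next to the end stop: black carrier with a finned heat sink on top, 44 mm along deck x by 40 mm along deck y by 34 mm high, standing on the deck surface. The point is its centre, half-way up; axes as the deck's. Slides only along deck y, with about 3.5 N of friction; stays where left. The gap to the stop is to be 20 mm; it starts 4.5 to 9.5 mm less
- module2_center (a point): middle module, the same in all respects; to stand with a 20 mm gap to module 1 (60 mm between centres). Starts 4.5 to 9.5 mm nearer the stop than its right place
- module3_center (a point): last module, the same; to stand with a 20 mm gap to module 2. Starts 4.5 to 9.5 mm nearer the stop than its right place
- spacer_center (a point): loose aluminium spacer block, 110 mm long (x), 20 mm thick (y), 36 mm high (z), 0.13 to 0.25 kg, lying bottom down on the mat with its nose (+x) away from the robot. The point is its centre, half-way up; x towards the nose, z up. Its -y side is flat. Take it across its 20 mm thickness, behind the bevel
- spacer_tip (a point): middle of the spacer's nose end: 55 mm ahead of its centre (x) and 5 mm towards its flat side (-y). On the +y side the last 25 mm are bevelled down to a nose 5 mm wide (y from -7.5 to -2.5 mm); the flat side's last 8 mm lead in by 2.5 mm. So the full 20 mm thickness ends 30 mm ahead of the centre; a gap is set once that part has passed the module's front face
- mat: flat black rubber mat, 160 x 110 x 3 mm, fixed on the worktop, to the left or to the right of the rack. Origin: centre of its underside; x along its 160 mm, z up
- mug: striped mug, 86 x 120 x 90 mm, on the other side of the rack from the mat; origin: centre of its underside. Leave alone
- side_cutters: side cutters lying in front of the rack, 134 mm long, 14 mm high; origin: centre of the underside. Leave alone
- handheld: black handheld, 69 x 152 x 16 mm, lying to the right behind the rack; origin: centre of the underside. Leave alone
- spacer: the same spacer block, origin at the centre of its underside (18 mm below the centre point); axes as above
There are look-alikes about, which are no part of the job. There is more than one size of the mat; the job needs the larger.

How it is judged (in metres and radians):
On the way, in this order (a step that is already met when the one before it is completed fails the run):
1. the spacer has been run in between the end stop and module 1 and that gap is 20 mm (within 2.5 mm) (y of module1_center in the frame of stop_face between 0.0375 and 0.0425 m and y of spacer_center in the frame of module1_center between -0.036 and -0.024 m and x of spacer_tip in the frame of module1_center above 0 m and angle between the x axis of spacer_center and the x axis of deck_mid, either way round below 0.15 rad), for 0.1 s.
2. the spacer has been run in between modules 1 and 2 and that gap is 20 mm (within 2.5 mm) (y of module2_center in the frame of module1_center between 0.0575 and 0.0625 m and y of spacer_center in the frame of module2_center between -0.036 and -0.024 m and x of spacer_tip in the frame of module2_center above 0 m and angle between the x axis of spacer_center and the x axis of deck_mid, either way round below 0.15 rad), for 0.1 s.
3. the spacer has been run in between modules 2 and 3 and that gap is 20 mm (within 2.5 mm) (y of module3_center in the frame of module2_center between 0.0575 and 0.0625 m and y of spacer_center in the frame of module3_center between -0.036 and -0.024 m and x of spacer_tip in the frame of module3_center above 0 m and angle between the x axis of spacer_center and the x axis of deck_mid, either way round below 0.15 rad), for 0.1 s.
At the end, for the whole second after the job is handed in: All three gaps (end stop to module 1, 1 to 2, 2 to 3) are 20 mm within 2.5 mm; the spacer lies at rest on the black mat, bottom down (within 6 degrees), its centre within 60 mm (mat x) and 50 mm (mat y) of the mat's centre (y of module1_center in the frame of stop_face between 0.0375 and 0.0425 m and y of module2_center in the frame of module1_center between 0.0575 and 0.0625 m and y of module3_center in the frame of module2_center between 0.0575 and 0.0625 m and x of spacer_center in the frame of mat between -0.06 and 0.06 m and y of spacer_center in the frame of mat between -0.05 and 0.05 m and z of spacer_center in the frame of mat between 0.017 and 0.025 m and angle between spacer_center's own z axis and vertical below 0.1 rad and linear speed of spacer below 0.01 m/s); the robot touches nothing.
It fails at once if the mug is moved by more than 20 mm (distance of mug from where it was at the start of the episode above 0.02 m).
It fails at once if the side cutters is moved by more than 20 mm (distance of side_cutters from where it was at the start of the episode above 0.02 m).
It fails at once if the handheld is moved by more than 20 mm (distance of handheld from where it was at the start of the episode above 0.02 m).
It also fails if it takes over 58 s, if anything falls off the work surface, if the arm or the gripper's body presses on something with over 40 N, if the wrist force passes 120 N, or if a joint passes its speed limit or range.

ROBOT

A 6-joint arm with a two-finger parallel gripper is mounted at the origin on a cart in front of the work surface, level with it; the furniture and walls round the work are solid. World frame = base frame: x ahead of the robot, y to its left, z up, the work surface at z = 0. Lengths are in m, angles in degrees, forces in N, time in s.
With the tool pointing down it reaches from about 0.35 to 0.775 m from the base axis. Payload 7.3 kg.
Tool frame: the origin (TCP) lies midway between the tips of the shut fingers; the grasp point (between the pads) lies 19 mm behind it; x points along the fingers, y is the direction in which the jaws open and shut, and the axes are right-handed (so a half turn about x gives the same grasp; the last joint's range is limited). The gripper opens to 92 mm and grips with 3 to 60 N. Pads are 19 mm wide; open, the fingers measure 130 mm over their backs; the gripper's body (75 mm by 190 mm) begins 47 mm behind the grasp point.
Start: joints at [-75.63, 19.595, 87.324, -0, 73.075, -8.365], TCP at [0.203, -0.484, 0.227] pointing down, gripper open.
Joint ranges: [-145.02, 145.02], [-44.19, 115.74], [2.07, 154.8], [-57.11, 237.11], [16.16, 152.29], [-177.93, 177.93]. Speed limits (degrees/s): [147.25, 147.25, 180, 180, 180, 180].

INTERFACE

Orientations are given as [roll, pitch, yaw] about the fixed x, y, z axes, in that order (R = Rz(yaw) Ry(pitch) Rx(roll)).
In Python, from cell import robot gives the robot as it stands.
- The arm moves only by the tool carry_out, never from a script. Its argument "increments" is a list that holds one entry, the list of rows, each a list of 5 numbers: the shift along the tool's x, y, z in m, then the turn about the tool's x in degrees, then the closure in counts, from 0 (fully open) to 255 (shut). A call has 1 to 20 rows; each row is the pose to reach, as a shift and turn from the pose commanded when the call began, along the tool's axes at that moment; what a row does not reach only later rows make up. A row lasts 1/8 s, in which the tool goes at most 62.5 mm and 10.7 degrees, less where a joint would pass 70% of its speed; a pose out of reach is approached as far as the arm can. A call with a gripper value outside its range is refused whole. The fingers move at their own pace and stop on an object; "grip_force" is the grip in N (left out, the last holds). Time passes only in rows, so rows that repeat a pose let the fingers close. It gives the time, the measured TCP pose, the force and the opening at its end, in the units of the state.
- robot.observe(): the state, without advancing time (a new reading comes with each control period).
- robot.snapshot(name): name is "scene" or "top" or "wrist"; returns the picture (384x512x3 uint8, red, green, blue); there is no depth.
- robot.get_calibration(name): a dict with "fov_y" (degrees; the focal length in pixels is half the picture's height over the tangent of half this angle, whatever the lens; pixels are square), "cx", "cy" (the principal point, pixels), "D" ([k1, k2, p1, p2, k3] as OpenCV has them; the pictures are not rectified), "world_from_camera" (4x4, takes a point from camera to world coordinates); the wrist camera has in their place "T_tool_cam" (4x4, takes a point from camera to tool coordinates, whose origin is the TCP and whose axes are the tool frame's). Camera axes: x right, y down, z forward; pixel columns grow to the right and rows downward; lengths in m; the calibration is good to about 2 mm. A picture is of the moment at which its call begins: read the wrist's pose just before it. get_calibration takes no time and is no camera call.
- robot.sign_off(): hands the job in, once; it reports no verdict.
The state is a dict: "time_s": time; "joints": joint angles; "dq": joint speeds; "joint_torque": joint torques, N m; "position": TCP position; "eef_rot": TCP orientation; "contact_force": force on the tool from outside, world axes, zero at the start; "torque": the same for the moment, N m; "gripper_width": finger opening in m.
Only numpy, scipy, OpenCV 4.12 (cv2) and the standard library are available. Lean on these libraries where they do the work, as an engineer would, in place of code of your own. Each camera call takes 0.05 s, during which the arm holds its last target. There are 200 camera calls.

## Working session

There is one attempt and no reset: what is moved stays moved. The work goes in short steps, Python scripts to look and compute and a tool call to move; the robot and the scene stay as the last step left them, time stands still between calls to the robot, and variables do not carry over. Pictures are saved under pics/ and viewed, on a budget of 10 in all, crops included, one or two more only if the job needs it, and the job is handed in when it is done.

Besides the shell and the picture viewer there is one more tool, called by a JSON object that holds its "op" and its "data". carry_out: Moves the arm, as the interface text tells. Its arguments: {"type":"object","properties":{"increments":{"type":"array","items":{"type":"array","items":{"type":"array","items":{"type":"number"}}}},"grip_force":{"type":"number"}},"required":["increments"]}

```bash
mkdir -p pics; ls
python3 - <<'E'
from cell import robot
import cv2,numpy as np
print(robot.observe())
for n in ["scene","top"]:
    im=robot.snapshot(n); c=robot.get_calibration(n); print(n,{k:np.round(v,4).tolist() for k,v in c.items()})
    cv2.imwrite(f"pics/{n}0.png",cv2.resize(im[:,:,::-1],(800,600),interpolation=cv2.INTER_CUBIC)); np.save(f"pics/{n}0.npy",im)
c=robot.get_calibration("wrist"); print({k:np.round(v,4).tolist() for k,v in c.items()})
E
```

```text
pics
{'time_s': 0.0, 'joints': array([-7.56307282e+01,  1.96372816e+01,  8.73762402e+01, -2.69091591e-03,
        7.30727594e+01, -8.36734154e+00]), 'dq': array([-0.01643307, -0.02259711,  0.11208695,  0.03973562,  0.03430043,
       -0.06662517]), 'joint_torque': array([-1.01857040e-03, -4.31249356e+01, -2.44216096e+01,  7.16721453e-02,
        5.60266385e-02, -1.13849144e-04]), 'position': array([ 0.20280103, -0.48382472,  0.22604332]), 'eef_rot': array([-96.65912458,  89.91368044, 106.07827418]), 'contact_force': array([ 0.81384234, -0.20765167, -0.3359784 ]), 'torque': array([-0.00955268,  0.02492678, -0.01326556]), 'gripper_width': 0.09203909473441538}
scene {'fov_y': 48.1758, 'cx': 245.7242, 'cy': 189.8201, 'D': [-0.0948, 0.0, 0.0, 0.0, 0.0], 'world_from_camera': [[-0.6885, -0.4636, 0.5577, -0.1085], [-0.7251, 0.4278, -0.5396, 0.6922], [0.0116, -0.7759, -0.6307, 0.8638], [0.0, 0.0, 0.0, 1.0]]}
top {'fov_y': 51.1616, 'cx': 259.6073, 'cy': 195.0224, 'D': [-0.0661, 0.0, 0.0, 0.0, 0.0], 'world_from_camera': [[0.0053, -0.998, 0.0633, 0.5046], [-1.0, -0.0058, -0.008, -0.0038], [0.0083, -0.0632, -0.998, 1.0635], [0.0, 0.0, 0.0, 1.0]]}
{'fov_y': 70.8855, 'cx': 253.5106, 'cy': 193.5127, 'D': [-0.004, 0.0, 0.0, 0.0, 0.0], 'T_tool_cam': [[0.0008, -0.2993, 0.9542, -0.1576], [1.0, -0.0004, -0.001, -0.0001], [0.0007, 0.9542, 0.2993, -0.0813], [0.0, 0.0, 0.0, 1.0]]}
```

View pics/scene0.png

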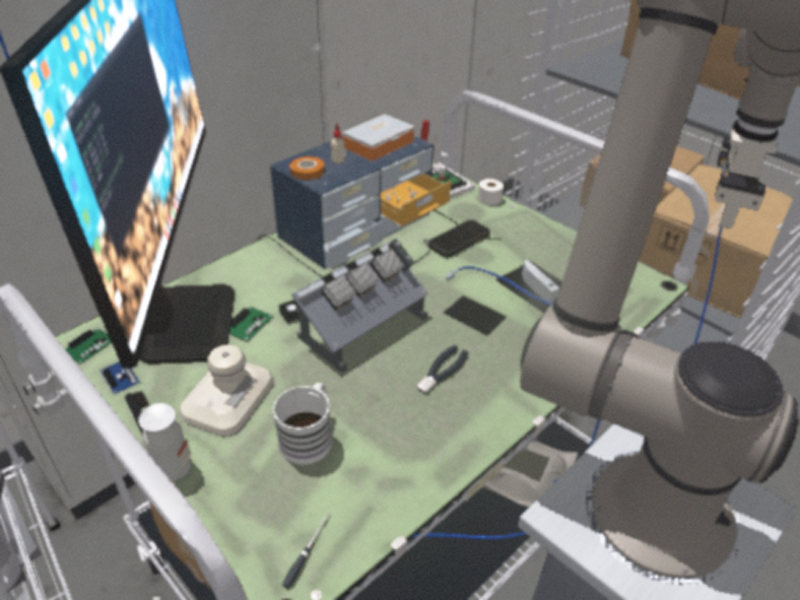

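View pics/top0.png

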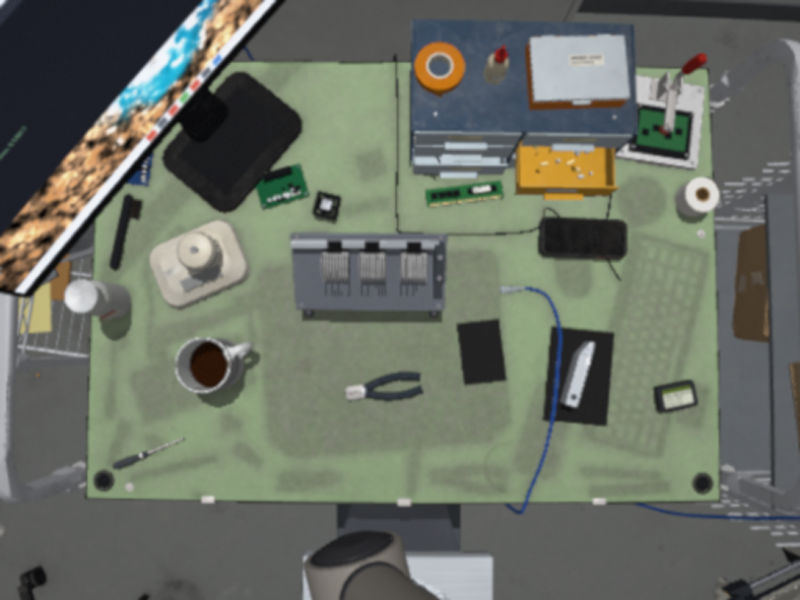

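The scene view (800x600) shows the rack at about (360,300) and a black mat with the light spacer at about (540,278). In the top view the rack spans (293–445, 235–312), with the open stretch of deck at its left end. The mat and spacer are at (580,375), and the smaller decoy mat is at (482,350).

```bash
cat > h.py <<'E'
import numpy as np, cv2
from scipy.spatial.transform import Rotation as Ro
from cell import robot
def toolT(s=None):
    s=s or robot.observe(); T=np.eye(4); T[:3,:3]=Ro.from_euler('xyz',s["eef_rot"],degrees=True).as_matrix(); T[:3,3]=s["position"]; return T
def cam(n,s=None):
    c=robot.get_calibration(n); f=192/np.tan(np.radians(c["fov_y"]/2))
    K=np.array([[f,0,c["cx"]],[0,f,c["cy"]],[0,0,1.]]); D=np.array(c["D"],float)
    T=np.array(c["world_from_camera"]) if n!="wrist" else toolT(s)@np.array(c["T_tool_cam"])
    return K,D,T
def rays(C,px):
    K,D,T=C; u=cv2.undistortPoints(np.array(px,float).reshape(-1,1,2),K,D).reshape(-1,2)
    d=np.c_[u,np.ones(len(u))]@T[:3,:3].T; return T[:3,3],d/np.linalg.norm(d,axis=1)[:,None]
def onz(C,px,z):
    o,d=rays(C,px); return o+d*((z-o[2])/d[:,2])[:,None]
def tri(C1,p1,C2,p2):
    o1,d1=rays(C1,p1); o2,d2=rays(C2,p2); out=[]
    for a,b in zip(d1,d2):
        A=np.c_[a,-b]; t=np.linalg.lstsq(A,o2-o1,rcond=None)[0]; p,q=o1+a*t[0],o2+b*t[1]; out.append([*(p+q)/2,np.linalg.norm(p-q)])
    return np.array(out)
def proj(C,P):
    K,D,T=C; W=np.linalg.inv(T); P=np.array(P,float).reshape(-1,3)
    return cv2.projectPoints(P,cv2.Rodrigues(W[:3,:3])[0],W[:3,3],K,D)[0].reshape(-1,2)
E
python3 - <<'E'
from h import *
print(np.round(toolT(),3))
ct,cs=cam("top"),cam("scene"); k=1.5625
top=np.load("pics/top0.npy"); g=cv2.cvtColor(top,cv2.COLOR_RGB2HSV)
# mat: dark blob near (371,240)
m=(top.max(2)<45).astype(np.uint8); m=cv2.morphologyEx(m,cv2.MORPH_CLOSE,np.ones((13,13)))
n,l,st,ce=cv2.connectedComponentsWithStats(m)
for i in range(1,n):
    if st[i,4]>400 and 280<ce[i][0]<420 and 180<ce[i][1]<300:
        r=cv2.minAreaRect(np.argwhere(l==i)[:,::-1].astype(np.float32)); b=cv2.boxPoints(r)
        print("mat?",ce[i],st[i]); print(np.round(onz(ct,b,0.003),3))
sub=np.zeros(m.shape,np.uint8); sub[212:270,353:390]=1
w=((top.min(2)>90)&(sub>0)&(g[...,1]<60)).astype(np.uint8)
n,l,st,ce=cv2.connectedComponentsWithStats(w); i=1+st[1:,4].argmax()
r=cv2.minAreaRect(np.argwhere(l==i)[:,::-1].astype(np.float32)); print("spacer",r,st[i]); print(np.round(onz(ct,cv2.boxPoints(r),0.039),3))
# rough: rack front corners / back corners: top and scene (display px)
P=np.array([[295,308],[445,308],[292,235],[447,235],[587,345],[570,405]])/k
Q=np.array([[322,345],[425,297],[296,288],[398,240],[524,263],[557,288]])/k
print(np.round(tri(ct,P,cs,Q),3))
E
```

```text
[[-0.     0.386 -0.922  0.203]
 [ 0.001 -0.922 -0.386 -0.484]
 [-1.    -0.001 -0.     0.226]
 [ 0.     0.     0.     1.   ]]
mat? [307.77920686 224.87995713] [294 206  29  39 933]
[[ 0.538 -0.101  0.003]
 [ 0.547 -0.167  0.003]
 [ 0.449 -0.179  0.003]
 [ 0.44  -0.113  0.003]]
mat? [369.93901345 240.53632287] [ 349  210   43   61 2230]
[[ 0.381 -0.247  0.003]
 [ 0.534 -0.261  0.003]
 [ 0.525 -0.365  0.003]
 [ 0.372 -0.35   0.003]]
spacer ((370.44036865234375, 238.5321044921875), (10.727654457092285, 43.6768798828125), 16.699243545532227) [361 218  20  43 423]
[[ 0.41  -0.267  0.039]
 [ 0.517 -0.3    0.039]
 [ 0.509 -0.327  0.039]
 [ 0.402 -0.293  0.039]]
[[ 0.568  0.172  0.062  0.019]
 [ 0.566 -0.075  0.036  0.004]
 [ 0.668  0.16   0.127  0.003]
 [ 0.664 -0.079  0.121  0.018]
 [ 0.505 -0.312  0.035  0.001]
 [ 0.405 -0.282  0.041  0.004]]
```

{"op": "carry_out", "data": {"increments": [[[0.026,-0.077,-0.305,-140,0],[0.026,-0.077,-0.305,-140,0],[0.026,-0.077,-0.305,-140,0],[0.026,-0.077,-0.305,-140,0],[0.026,-0.077,-0.305,-140,0],[0.026,-0.077,-0.305,-140,0],[0.026,-0.077,-0.305,-140,0],[0.026,-0.077,-0.305,-140,0],[0.026,-0.077,-0.305,-140,0],[0.026,-0.077,-0.305,-140,0],[0.026,-0.077,-0.305,-140,0],[0.026,-0.077,-0.305,-140,0],[0.026,-0.077,-0.305,-140,0],[0.026,-0.077,-0.305,-140,0],[0.026,-0.077,-0.305,-140,0],[0.026,-0.077,-0.305,-140,0]]]}}

```text
time_s: 2.1
position: [0.4544, -0.2953, 0.2006]
eef_rot: [164.4, 90.0, 147.1]
contact_force: [0.1, 0.8, -0.6]
gripper_width: 0.0916
```

Run:
```python
from h import *
s=robot.observe(); im=robot.snapshot("wrist"); np.save("pics/w1.npy",im); np.save("pics/w1T.npy",toolT(s))
print(s["time_s"],np.round(toolT(s),3),np.round(s["joints"],1))
C=cam("wrist",s)
cv2.imwrite("pics/w1.png",cv2.resize(im[:,:,::-1],(800,600),interpolation=cv2.INTER_CUBIC))
```

```text
2.1 [[-0.     0.299  0.954  0.454]
 [ 0.     0.954 -0.299 -0.295]
 [-1.     0.    -0.     0.201]
 [ 0.     0.     0.     1.   ]] [ -41.1   22.6   87.    -0.    70.4 -113.7]
```

View pics/w1.png

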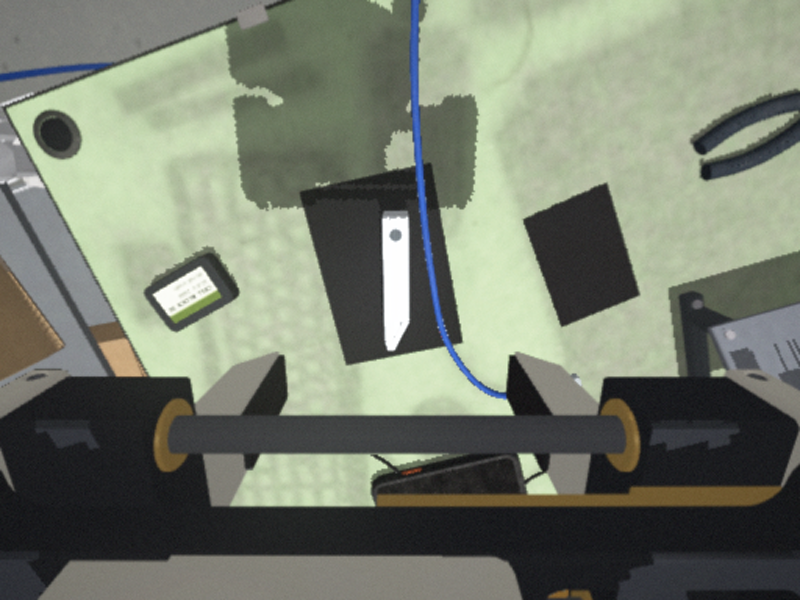

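The wrist view shows the spacer, tail at (395,212), nose at (390,350), bevel on the right (world +y). It is nearly in line with the tool. The blue cable runs about 25 mm to its left, from (415,0) to (500,395).

Run:
```python
from h import *
im=np.load("pics/w1.npy"); T=np.load("pics/w1T.npy"); c=robot.get_calibration("wrist")
K,D,_=cam("wrist"); C=(K,D,T@np.array(c["T_tool_cam"]))
sub=np.zeros(im.shape[:2],np.uint8); sub[128:232,238:268]=1
w=((im.min(2)>130)&(sub>0)).astype(np.uint8)
n,l,st,ce=cv2.connectedComponentsWithStats(w); i=1+st[1:,4].argmax(); print(st[i])
rows=[]
for v in range(st[i,1]+6,st[i,1]+st[i,3]-2,4):
    x=np.where(l[v]==i)[0]; rows.append([v,x.min()-.5,x.max()+.5])
rows=np.array(rows)
L=onz(C,rows[:,[1,0]],.039); Rr=onz(C,rows[:,[2,0]],.039)
W=np.linalg.norm(L-Rr,axis=1); print(np.round(W*1e3,1))
to=lambda P:(P-T[:3,3])@T[:3,:3]
l_,r_=to(L),to(Rr)
print("tool y/z left",np.round(l_[::3,1:]*1e3,1).tolist()," right",np.round(r_[::3,1:]*1e3,1).tolist())
full=W>.0185
for q in (l_,r_): print(np.degrees(np.polyfit(q[full,2],q[full,1],1)[0]), np.polyfit(q[full,2],q[full,1],1))
ends=to(onz(C,[[253,st[i,1]-.5],[250,st[i,1]+st[i,3]-.5]],.039)); print("tail,nose z",ends)
# height: tail/nose top from the top camera, triangulate tail corners
ct=cam("top"); pw=[[245.5,st[i,1]],[249,st[i,1]+st[i,3]-1]]
print(np.round(proj(ct,onz(C,pw,.039)),1), np.round(proj(ct,onz(C,pw,.0)),1))
```

```text
[ 244  137   18   88 1331]
[21.1 20.  20.1 20.2 20.3 20.4 20.5 20.5 20.6 20.7 20.8 20.9 19.8 19.9
 20.  20.1 20.2 17.7 14.  11.5]
tool y/z left [[-11.5, -43.4], [-10.5, -29.3], [-10.6, -14.8], [-10.8, 0.1], [-9.7, 15.4], [-9.9, 31.1], [-10.0, 47.3]]  right [[9.6, -43.4], [9.7, -29.2], [9.8, -14.8], [9.9, 0.1], [10.1, 15.4], [10.2, 31.2], [4.0, 47.3]]
0.7112228852945613 [ 0.01241318 -0.01038848]
0.4668506751629129 [0.00814808 0.0099482 ]
tail,nose z [[ 0.16165433 -0.00035477 -0.05084824]
 [ 0.16164217 -0.00435811  0.06047312]]
[[367.6 260.4]
 [378.7 218.9]] [[364.4 257.7]
 [376.3 212.9]]
```

{"op": "carry_out", "data": {"increments": [[[0.06,0,-0.001,-0.5,0],[0.12,0,-0.001,-0.5,0],[0.16,0,-0.001,-0.5,0],[0.18,0,-0.001,-0.5,0],[0.193,0,-0.001,-0.5,0],[0.193,0,-0.001,-0.5,0],[0.193,0,-0.001,-0.5,150],[0.193,0,-0.001,-0.5,255],[0.193,0,-0.001,-0.5,255],[0.193,0,-0.001,-0.5,255],[0.193,0,-0.001,-0.5,255],[0.193,0,-0.001,-0.5,255],[0.193,0,-0.001,-0.5,255]]], "grip_force": 10}}

```text
time_s: 3.78
position: [0.4535, -0.2951, 0.0077]
eef_rot: [-47.4, 90.0, -64.2]
contact_force: [0.2, -1.0, 0.4]
gripper_width: 0.0262
```

{"op": "carry_out", "data": {"increments": [[[0,0,0,0,255],[0,0,0,0,255],[0,0,0,0,255]]], "grip_force": 30}}

```text
time_s: 4.15
position: [0.4535, -0.295, 0.0077]
eef_rot: [-86.6, 90.0, -103.3]
contact_force: [-0.2, 0.2, 0.4]
gripper_width: 0.0198
```

{"op": "carry_out", "data": {"increments": [[[-0.02,0,0,0,255],[-0.08,0,0,0,255],[-0.14,0,0,0,255],[-0.2,0.02,0.01,-6,255],[-0.26,0.08,0.02,-12,255],[-0.29,0.14,0.03,-17,255],[-0.29,0.2,0.04,-17,255],[-0.29,0.26,0.05,-17,255],[-0.29,0.32,0.06,-17,255],[-0.29,0.36,0.06,-17,255],[-0.29,0.374,0.06,-17,255],[-0.29,0.374,0.06,-17,255],[-0.29,0.374,0.06,-17,255]]], "grip_force": 30}}

```text
time_s: 5.78
position: [0.6185, 0.0442, 0.2976]
eef_rot: [-128.6, 89.9, -128.5]
contact_force: [-0.0, -1.0, -1.8]
gripper_width: 0.02
```

Run:
```python
from h import *
s=robot.observe(); im=robot.snapshot("wrist"); np.save("pics/w2.npy",im); np.save("pics/w2T.npy",toolT(s))
print(s["time_s"],np.round(toolT(s),4),np.round(s["joints"],1),s["gripper_width"],s["contact_force"])
cv2.imwrite("pics/w2.png",cv2.resize(im[100:300,60:460,::-1],(800,400),interpolation=cv2.INTER_CUBIC))
```

```text
5.775 [[-6.000e-04 -2.600e-03  1.000e+00  6.185e-01]
 [-7.000e-04  1.000e+00  2.600e-03  4.420e-02]
 [-1.000e+00 -7.000e-04 -6.000e-04  2.976e-01]
 [ 0.000e+00  0.000e+00  0.000e+00  1.000e+00]] [ -3.   27.9  63.3  -0.   88.8 -93.1] 0.019957125783621226 [-0.04381878 -0.96172634 -1.80118711]
```

View pics/w2.png

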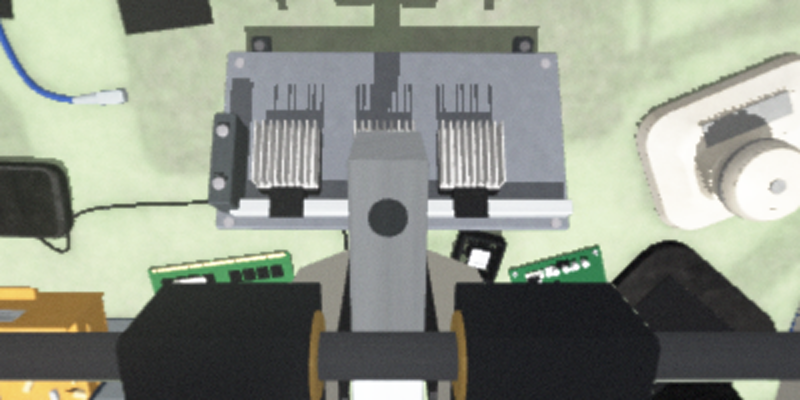

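View 3 (crop ×2, offset (60,100)): the deck plate has its front edge at row 52, x 228–558, and its back edge at row 228, x 216–570. The stop is at x 213–243, module 1 at x 250–322 and module 3 at x 440–505. The held spacer hides module 2. I'll take a second view shifted to the left.

{"op": "carry_out", "data": {"increments": [[[0,0.05,-0.02,0,255],[0,0.09,-0.04,0,255],[0,0.09,-0.04,0,255],[0,0.09,-0.04,0,255],[0,0.09,-0.04,0,255]]]}}

```text
time_s: 6.45
position: [0.579, 0.134, 0.2977]
eef_rot: [-70.5, 90.0, -70.4]
contact_force: [0.3, -0.2, -0.9]
gripper_width: 0.0198
```

Run:
```python
from h import *
s=robot.observe(); im=robot.snapshot("wrist"); np.save("pics/w3.npy",im); np.save("pics/w3T.npy",toolT(s))
print(s["time_s"],np.round(toolT(s),4))
cv2.imwrite("pics/w3.png",cv2.resize(im[110:260,20:286,::-1],(798,450),interpolation=cv2.INTER_CUBIC))
```

```text
6.45 [[ 1.000e-04 -1.900e-03  1.000e+00  5.790e-01]
 [-4.000e-04  1.000e+00  1.900e-03  1.340e-01]
 [-1.000e+00 -4.000e-04  1.000e-04  2.977e-01]
 [ 0.000e+00  0.000e+00  0.000e+00  1.000e+00]]
```

View pics/w3.png

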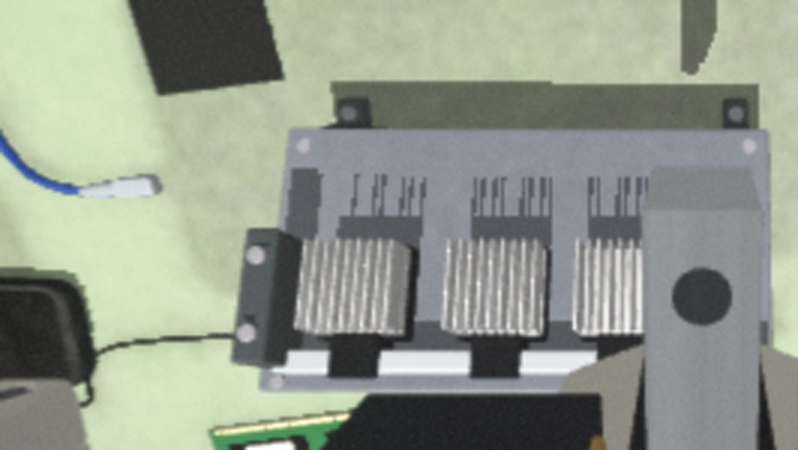

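```bash
cat > m.py <<'E'
from h import *
def wc(i):
    T=np.load(f"pics/w{i}T.npy"); K,D,_=cam("wrist"); return (K,D,T@np.array(robot.get_calibration("wrist")["T_tool_cam"]))
C2,C3=wc(2),wc(3)
def sub(i,p):
    g=cv2.cvtColor(np.load(f"pics/w{i}.npy"),cv2.COLOR_RGB2GRAY)
    return cv2.cornerSubPix(g,np.array(p,np.float32).reshape(-1,1,2),(4,4),(-1,-1),(3,50,.01)).reshape(-1,2)
E
python3 - <<'E'
from m import *
a=np.array([[228,52],[558,52],[216,228],[570,228]])/2+[60,100]; b=np.array([[290,128],[768,130],[260,390]])/3+[20,110]
A,B=sub(2,a),sub(3,b); print(np.round(A-a,1).tolist(),np.round(B-b,1).tolist())
for P,Q in((a,b),(A,B)):
    t=tri(C2,P[:3],C3,Q); print(np.round(t*1e3,1)); print("w",np.linalg.norm(t[0,:3]-t[1,:3]),"d",np.linalg.norm(t[0,:3]-t[2,:3]),"slope",np.degrees(np.arcsin((t[2,2]-t[0,2])/.13)))
    obj=np.array([[-.065,-.12,0],[-.065,.12,0],[.065,-.12,0],[.065,.12,0]])
    ok,r,tv=cv2.solvePnP(obj,P.astype(float),C2[0],C2[1],flags=cv2.SOLVEPNP_ITERATIVE)
    M=np.eye(4);M[:3,:3]=cv2.Rodrigues(r)[0];M[:3,3]=tv.ravel();W=C2[2]@M
    print(np.round(W,4),"slope",np.degrees(np.arcsin(W[2,0])),"yaw",np.degrees(np.arctan2(-W[0,1],W[1,1])),"roll",W[2,1])
E
```

```text
[[-0.5, 0.0], [-0.9, -0.2], [0.4, -0.0], [-0.9, -0.2]] [[-0.4, -0.1], [-3.5, -1.2], [-0.7, -0.3]]
[[ 5.610e+02 -7.240e+01  4.850e+01  2.000e-01]
 [ 5.604e+02  1.675e+02  5.550e+01  4.000e-01]
 [ 6.733e+02 -7.170e+01  1.141e+02  1.000e-01]]
w 0.23998866975229452 d 0.13010526073140125 slope 30.29942960386464
[[ 8.658e-01 -2.400e-03 -5.003e-01  6.168e-01]
 [ 1.000e-04  1.000e+00 -4.600e-03  4.840e-02]
 [ 5.003e-01  3.900e-03  8.658e-01  8.260e-02]
 [ 0.000e+00  0.000e+00  0.000e+00  1.000e+00]] slope 30.02196833909558 yaw 0.13890952096716522 roll 0.003934854268708252
[[ 5.610e+02 -7.340e+01  4.750e+01  3.000e-01]
 [ 5.580e+02  1.619e+02  6.760e+01  2.500e+00]
 [ 6.710e+02 -6.980e+01  1.186e+02  1.100e+00]]
w 0.23619173374044167 d 0.13098594822503354 slope 33.15844904360848
[[ 8.736e-01 -3.100e-03 -4.867e-01  6.171e-01]
 [ 3.300e-03  1.000e+00 -3.000e-04  4.800e-02]
 [ 4.867e-01 -1.300e-03  8.736e-01  8.080e-02]
 [ 0.000e+00  0.000e+00  0.000e+00  1.000e+00]] slope 29.124332495233496 yaw 0.17608898902431686 roll -0.0013204553783932162
```

Run:
```python
from m import *
for i,rows,x0,x1 in((2,(165,175,185,195),160,200),(3,(195,205,215,225),92,128)):
    g=cv2.cvtColor(np.load(f"pics/w{i}.npy"),cv2.COLOR_RGB2GRAY)
    for r in rows: print(i,r,x0,g[r-1:r+2,x0:x1].mean(0).astype(int).tolist())
a=np.load("pics/w2.npy")[145:215,155:225,::-1]; b=np.load("pics/w3.npy")[175:245,85:165,::-1]
cv2.imwrite("pics/stop.png",np.hstack([cv2.resize(a,(400,400),interpolation=2),cv2.resize(b,(400,350),interpolation=2) if 0 else cv2.resize(b,(400,400),interpolation=2)]))
```

```text
2 165 160 [204, 204, 201, 199, 198, 192, 138, 109, 157, 191, 197, 197, 199, 187, 113, 96, 93, 82, 61, 58, 58, 56, 56, 62, 93, 150, 169, 215, 150, 135, 155, 194, 141, 135, 172, 163, 138, 145, 208, 148]
2 175 160 [197, 198, 198, 198, 193, 159, 106, 99, 97, 97, 98, 96, 95, 96, 96, 97, 88, 65, 60, 59, 58, 56, 58, 64, 103, 156, 189, 179, 151, 155, 210, 160, 133, 150, 216, 162, 150, 169, 195, 143]
2 185 160 [203, 202, 200, 201, 183, 114, 98, 89, 90, 89, 89, 88, 97, 100, 99, 90, 70, 62, 58, 59, 57, 60, 61, 94, 149, 172, 229, 177, 156, 177, 210, 146, 140, 194, 184, 161, 162, 227, 172, 133]
2 195 160 [221, 222, 222, 214, 141, 105, 101, 111, 128, 133, 123, 109, 100, 98, 96, 82, 63, 62, 59, 60, 59, 60, 72, 93, 97, 96, 97, 96, 97, 86, 75, 67, 66, 66, 65, 58, 51, 53, 52, 51]
3 195 92 [190, 186, 188, 187, 189, 191, 191, 188, 176, 130, 152, 177, 186, 188, 190, 168, 116, 93, 92, 81, 64, 56, 56, 55, 55, 54, 54, 56, 98, 171, 145, 137, 174, 154, 130, 137]
3 205 92 [194, 191, 191, 192, 192, 188, 187, 166, 116, 93, 92, 92, 93, 92, 91, 92, 90, 89, 79, 64, 57, 55, 55, 54, 54, 56, 61, 110, 171, 152, 151, 191, 160, 131, 145, 198]
3 215 92 [215, 214, 215, 217, 216, 212, 167, 112, 96, 85, 76, 74, 74, 87, 92, 94, 88, 76, 61, 57, 56, 57, 53, 56, 54, 65, 125, 182, 165, 162, 211, 173, 135, 153, 209, 174]
3 225 92 [210, 210, 211, 213, 206, 149, 101, 94, 95, 97, 100, 96, 93, 91, 91, 86, 71, 59, 56, 56, 56, 55, 56, 56, 68, 71, 68, 71, 82, 98, 100, 100, 100, 101, 98, 97]
```

View pics/stop.png

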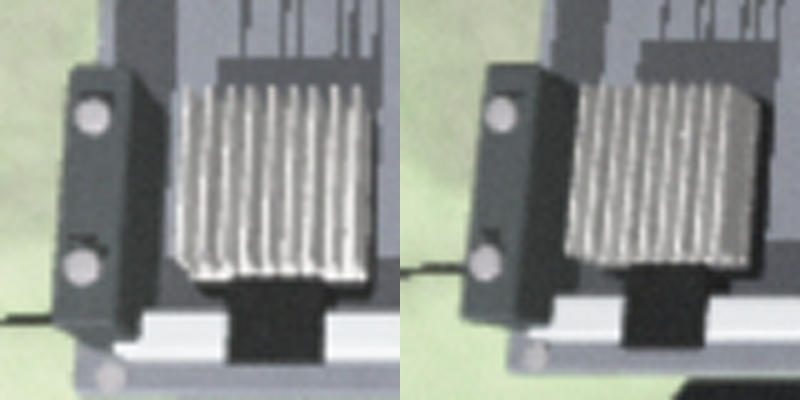

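The crop shows the stop's top face, with its inner edge at about x 176 (w2) and 110 (w3), and module 1's fins right beside it.

```bash
cat >> m.py <<'E'
y=np.radians(.1); s30,c30=.5,np.sqrt(.75)
Wd=np.eye(4); Wd[:3,:3]=Ro.from_euler('z',.1,degrees=True).as_matrix()@Ro.from_euler('y',-30,degrees=True).as_matrix(); Wd[:3,3]=[.6168,.0484,.0826]
def ond(C,px,h):
    o,d=rays(C,px); o=(o-Wd[:3,3])@Wd[:3,:3]; d=d@Wd[:3,:3]; return o+d*((h-o[2])/d[:,2])[:,None]
E
python3 - <<'E'
from m import *
p2=[[177.8,165],[177.1,175],[176.4,185],[175.8,195]]; p3=[[111.9,195],[110.9,205],[109.7,215],[108.5,225]]
for h in(.03,.034,.038): print("stop",h,np.round(ond(C2,p2,h)*1e3,1)[:,:2].tolist(),np.round(ond(C3,p3,h)*1e3,1)[:,:2].tolist())
m=lambda C,p:np.round(ond(C,p,.034)*1e3,1)[:,:2].tolist()
e2=lambda x,y:[x/2+60,y/2+100]; e3=lambda x,y:[x/3+20,y/3+110]
print("m1",m(C2,[[184.7,175],[219.7,175]]),m(C3,[[119.4,205],e3(410,290)]))
print("m2",m(C3,[e3(443,290),e3(546,290)])); print("m3 w2",m(C2,[e2(440,150),e2(505,150)]),"w3",m(C3,[e3(574,290)]))
E
```

```text
stop 0.03 [[5.1, -102.1], [18.6, -102.1], [31.9, -102.2], [44.9, -102.2]] [[6.5, -103.6], [20.1, -103.4], [33.5, -103.5], [46.6, -103.5]]
stop 0.034 [[6.5, -100.9], [19.8, -101.0], [32.9, -101.0], [45.7, -101.0]] [[7.4, -101.5], [20.8, -101.2], [34.0, -101.3], [47.0, -101.4]]
stop 0.038 [[7.8, -99.7], [21.0, -99.8], [33.9, -99.8], [46.6, -99.8]] [[8.3, -99.3], [21.5, -99.1], [34.6, -99.2], [47.4, -99.2]]
m1 [[19.8, -91.3], [19.8, -46.9]] [[20.8, -90.1], [23.1, -41.0]]
m2 [[23.1, -26.5], [23.1, 18.4]]
m3 w2 [[19.8, 29.5], [19.8, 70.7]] w3 [[23.1, 30.6]]
```

{"op": "carry_out", "data": {"increments": [[[0.06,0.011,0,0,255],[0.12,0.011,0,0,255],[0.17,0.011,0,0,255],[0.19,0.011,0,0,255],[0.196,0.011,0,0,255],[0.2,0.011,0,0,255],[0.204,0.011,0,0,255],[0.208,0.011,0,0,255],[0.212,0.011,0,0,255],[0.216,0.011,0,0,255],[0.22,0.011,0,0,255],[0.224,0.011,0,0,255],[0.224,0.011,0,0,255]]], "grip_force": 10}}

```text
time_s: 8.12
position: [0.5791, 0.1466, 0.0737]
eef_rot: [6.1, 89.9, 6.4]
contact_force: [-0.4, -0.2, -1.1]
gripper_width: 0.02
```

Run:
```python
from h import *
s=robot.observe(); im=robot.snapshot("wrist"); np.save("pics/w4.npy",im); np.save("pics/w4T.npy",toolT(s))
sc=robot.snapshot("scene")
print(s["time_s"],s["position"],s["contact_force"],s["torque"],s["gripper_width"])
a=cv2.resize(im[:,:,::-1],(480,360)); b=cv2.resize(sc[130:250,150:310,::-1],(320,240),interpolation=2); 
o=np.zeros((360,800,3),np.uint8); o[:,:480]=a; o[:240,480:]=b; cv2.imwrite("pics/w4.png",o)
```

```text
8.125 [0.5790981  0.14656873 0.07366304] [-0.39589527 -0.24558287 -1.06081459] [ 0.10043257 -0.18142258  0.00135255] 0.02003729040388867
```

View pics/w4.png

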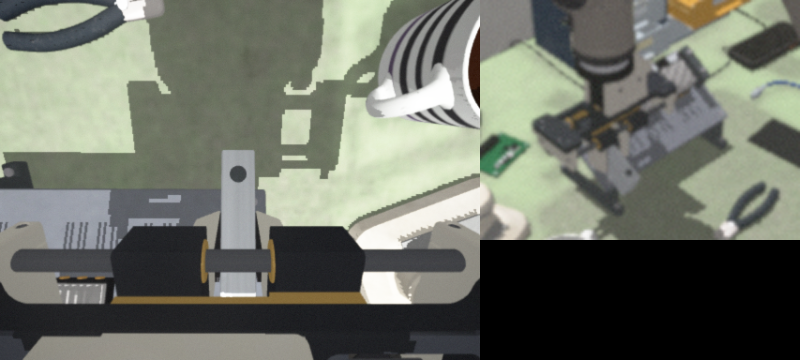

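Picture 6 shows the spacer over the open left end of the deck, tail at (238,150) and hole at (238,174). It has tilted in the jaws. I'll work out the tilt and slip from the tail edge and the hole.

```bash
cat > tilt.py <<'E'
from h import *
from scipy.optimize import least_squares
K,D,_=cam("wrist"); Ct=(K,D,np.array(robot.get_calibration("wrist")["T_tool_cam"]))
def meas(im):
    g=cv2.cvtColor(im,cv2.COLOR_RGB2GRAY)
    sub=g[140:260,238:272]; _,b=cv2.threshold(sub,70,255,1); n,l,st,ce=cv2.connectedComponentsWithStats(b)
    hs=[(ce[i]+[238,140],st[i]) for i in range(1,n) if 60<st[i,4]<500 and .6<st[i,2]/st[i,3]<1.6]
    return g,hs
def mod(th,dz,dx,u,v):  # spacer top point (u along x from centre, v above centre) -> tool; grasp offset dz (centre ahead), dx (grasp above centre)
    a=u+dz; b=v-dx; c,s=np.cos(th),np.sin(th)
    return [-.019-(s*a+c*b),0,c*a-s*b]
def rowof(p): return proj(Ct,[p])[0,1]
E
python3 - <<'E'
from tilt import *
for i in(3,4):
    im=np.load(f"pics/w{i}.npy"); g,h=meas(im); print(i,h); 
    c=int(h[0][0][0]) if h else 254
    print(g[145:200,c-3:c+4].mean(1).astype(int).tolist())
    for r in (165,172,180): print(r,[int(x) for x in g[r,225:285]])
print([rowof(mod(np.radians(t),.0058,.0057,-.055,.018)) for t in(0,10,20,30)])
E
```

```text
3 [(array([253.55471698, 208.38490566]), array([  7,  60,  18,  18, 265], dtype=int32))]
[99, 98, 97, 97, 98, 101, 101, 105, 125, 143, 146, 145, 145, 145, 144, 145, 146, 147, 146, 144, 139, 133, 131, 130, 130, 130, 132, 130, 131, 131, 131, 131, 131, 133, 131, 141, 144, 144, 144, 144, 144, 143, 142, 143, 142, 144, 142, 143, 143, 144, 142, 142, 142, 139, 105]
165 [146, 146, 146, 144, 143, 144, 143, 142, 142, 147, 142, 146, 145, 139, 136, 138, 137, 136, 136, 139, 138, 140, 140, 139, 140, 140, 139, 138, 140, 138, 140, 142, 138, 143, 140, 137, 141, 140, 144, 140, 140, 138, 142, 138, 138, 144, 145, 146, 150, 151, 140, 143, 187, 193, 195, 192, 190, 194, 195, 195]
172 [136, 98, 129, 93, 91, 142, 144, 99, 96, 135, 100, 126, 132, 128, 128, 130, 130, 132, 133, 131, 130, 134, 132, 132, 133, 131, 131, 129, 129, 134, 131, 130, 130, 133, 133, 132, 131, 129, 129, 129, 130, 129, 129, 131, 132, 133, 134, 146, 149, 150, 142, 150, 187, 190, 194, 194, 191, 190, 187, 187]
180 [93, 94, 135, 102, 137, 145, 143, 105, 134, 140, 141, 146, 147, 149, 145, 147, 145, 144, 145, 148, 143, 146, 147, 143, 144, 144, 14
[... 844 characters left out ...]
, 111, 114, 111, 113, 109, 113, 114, 138, 156, 169, 174, 170, 168, 169, 170, 170, 170, 170, 170, 167, 170, 168, 167, 167, 165, 165, 167, 165, 166, 164, 166, 165, 166, 163, 168, 165, 165, 162, 161, 164, 165, 159, 139, 113, 110, 109, 108, 108, 111, 107, 105, 107, 109, 108, 108, 110]
180 [103, 110, 108, 110, 112, 114, 113, 111, 112, 113, 111, 136, 155, 170, 173, 169, 171, 172, 168, 171, 167, 124, 78, 68, 66, 67, 66, 64, 68, 67, 68, 69, 65, 63, 66, 80, 122, 164, 170, 167, 165, 163, 165, 163, 165, 162, 147, 116, 106, 112, 107, 106, 110, 108, 107, 109, 111, 110, 109, 108]
[np.float64(179.13381761129475), np.float64(172.25334277064945), np.float64(168.8626071023812), np.float64(168.51893746098196)]
```

```bash
cat >> tilt.py <<'E'
UH=least_squares(lambda q:[rowof(mod(0,.0058,.0057,q[0],.018))-208.4],[-.036]).x[0]
def solve(tail,hole,dx=.0057):
    q=least_squares(lambda q:[rowof(mod(q[0],q[1],dx,-.055,.018))-tail,rowof(mod(q[0],q[1],dx,UH,.018))-hole],[.4,.003],x_scale=[.1,.01]).x
    return np.degrees(q[0]),q[1]
E
python3 - <<'E'
from tilt import *
print(UH)
for dx in(.0037,.0057,.0077): print(dx,solve(159.7,184.9,dx))
print(solve(160,184.9),solve(159.7,185.3))
E
```

```text
-0.039931488039124365
0.0037 (np.float64(31.11117334179813), np.float64(0.001054294170724279))
0.0057 (np.float64(29.884300931878588), np.float64(0.00046132738709117035))
0.0077 (np.float64(28.62543190403151), np.float64(-6.004354696753357e-05))
(np.float64(30.995161401407394), np.float64(0.000497629282554615)) (np.float64(28.42571069728945), np.float64(0.0006211752634840916))
```

{"op": "carry_out", "data": {"increments": [[[0.001,0,0,0,255],[0.002,0,0,0,255],[0.003,0,0,0,255],[0.004,0,0,0,255],[0.004,0,0,0,255]]], "grip_force": 10}}

```text
time_s: 8.85
position: [0.5787, 0.1467, 0.0701]
eef_rot: [7.0, 90.0, 7.2]
contact_force: [-0.3, 0.3, 4.1]
gripper_width: 0.0199
```

Run:
```python
from tilt import *
s=robot.observe(); im=robot.snapshot("wrist"); np.save("pics/w5.npy",im)
print(s["time_s"],s["position"],s["contact_force"],s["torque"],s["gripper_width"])
g,h=meas(im); print(h[0]); print(g[150:170,250:257].mean(1).astype(int).tolist())
```

```text
8.85 [0.5786708  0.14671553 0.07009023] [-0.25358394  0.25585939  4.11140328] [ 0.10844499 -0.16230654  0.01352866] 0.01991503032177409
(array([253.5026738 , 184.73796791]), array([  8,  38,  16,  15, 187], dtype=int32))
[109, 108, 109, 110, 111, 113, 113, 112, 111, 113, 126, 157, 161, 161, 161, 162, 162, 162, 162, 162]
```

Contact force is about 6 N, so the spacer lies flush with the slope. Now I'll grip hard, lift clear, back off the slope and traverse to the stop end.

{"op": "carry_out", "data": {"increments": [[[0,0,0,0,255],[0,0,0,0,255],[-0.0026,0,-0.0015,0,255],[0.0025,0,-0.0115,0,255],[0.011,0,-0.0265,0,255],[0.02,0,-0.0405,0,255],[0.02,-0.01,-0.0405,0,255],[0.02,-0.04,-0.0405,0,255],[0.02,-0.09,-0.0405,0,255],[0.02,-0.14,-0.0405,0,255],[0.02,-0.175,-0.0405,0,255],[0.02,-0.189,-0.0405,0,255],[0.02,-0.189,-0.0405,0,255],[0.02,-0.189,-0.0405,0,255]]], "grip_force": 50}}

```text
time_s: 10.65
position: [0.5387, -0.0416, 0.0497]
eef_rot: [128.4, 90.0, 128.7]
contact_force: [-1.0, 0.6, -2.0]
gripper_width: 0.0195
```

Run:
```python
from tilt import *
s=robot.observe(); im=robot.snapshot("wrist"); np.save("pics/w6.npy",im); np.save("pics/w6T.npy",toolT(s))
sc=robot.snapshot("scene"); tp=robot.snapshot("top")
print(s["time_s"],s["position"],s["contact_force"],s["torque"],s["gripper_width"])
g,h=meas(im); 
if h: print(h[0]); 
print(g[150:170,250:257].mean(1).astype(int).tolist())
o=np.zeros((384,800,3),np.uint8); o[:,:400]=cv2.resize(sc[130:226,170:270,::-1],(400,384),interpolation=2); o[:,400:]=cv2.resize(im[120:216,210:310,::-1],(400,384),interpolation=2)
cv2.imwrite("pics/w6.png",o)
```

```text
10.65 [ 0.53865225 -0.04157009  0.04966963] [-1.03531081  0.56277712 -2.01123256] [ 0.12995434 -0.13353511 -0.00786521] 0.019494005837479858
(array([253.76623377, 184.37662338]), array([  8,  38,  15,  15, 154], dtype=int32))
[112, 112, 113, 113, 115, 115, 115, 115, 116, 118, 131, 162, 166, 166, 166, 166, 166, 167, 167, 166]
```

View pics/w6.png

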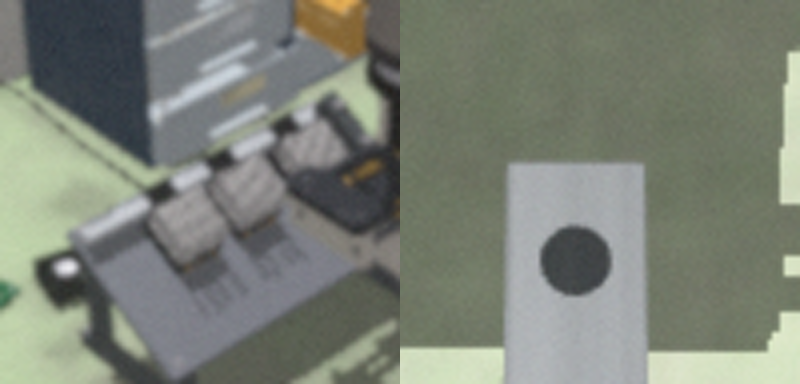

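Picture 7: the modules are still in place and the spacer is square in the jaws (tail edge level, hole centred). Next I'll put the nose in 25 mm and then probe sideways against the stop.

{"op": "carry_out", "data": {"increments": [[[-0.004,0,0.007,0,255],[-0.008,0,0.0139,0,255],[-0.0105,0,0.0182,0,255],[-0.0125,0,0.0217,0,255],[-0.0125,0,0.0217,0,255]]]}}

```text
time_s: 11.42
position: [0.5603, -0.0428, 0.0621]
eef_rot: [-143.1, 90.0, -142.9]
contact_force: [-1.2, -2.6, -2.0]
gripper_width: 0.0196
```

{"op": "carry_out", "data": {"increments": [[[0,-0.0005,0,0,255],[0,-0.001,0,0,255],[0,-0.0015,0,0,255],[0,-0.0015,0,0,255]]]}}

```text
time_s: 11.92
position: [0.5602, -0.0431, 0.0621]
eef_rot: [107.7, 89.9, 107.9]
contact_force: [-0.2, 5.7, -2.7]
gripper_width: 0.0199
```

Fy is +5.7 N, so the flat side is on the stop. I'll ease off 0.8 mm and run in the full length.

{"op": "carry_out", "data": {"increments": [[[0,0.0008,0,0,255],[-0.002,0.0008,0.0035,0,255],[-0.004,0.0008,0.007,0,255],[-0.006,0.0008,0.0104,0,255],[-0.008,0.0008,0.0139,0,255],[-0.01,0.0008,0.0173,0,255],[-0.0115,0.0008,0.0199,0,255],[-0.013,0.0008,0.0225,0,255],[-0.013,0.0008,0.0225,0,255],[-0.013,0.0008,0.0225,0,255]]]}}

```text
time_s: 13.18
position: [0.5819, -0.0428, 0.0746]
eef_rot: [167.8, 89.9, 168.1]
contact_force: [-4.1, 2.3, -4.5]
gripper_width: 0.0198
```

Run:
```python
from tilt import *
s=robot.observe(); im=robot.snapshot("wrist"); np.save("pics/w7.npy",im); np.save("pics/w7T.npy",toolT(s))
sc=robot.snapshot("scene"); tp=robot.snapshot("top")
print(s["time_s"],s["position"],s["contact_force"],s["torque"],s["gripper_width"],s["eef_rot"],np.round(toolT(s)[:3,1],4))
g,h=meas(im); 
if h: print(h[0]); 
print(g[150:170,250:257].mean(1).astype(int).tolist())
o=np.zeros((384,800,3),np.uint8); o[:,:400]=cv2.resize(sc[130:226,170:270,::-1],(400,384),interpolation=2); o[:,400:]=cv2.resize(im[:,:,::-1],(400,384),interpolation=2)
cv2.imwrite("pics/w7.png",o)
```

```text
13.175 [ 0.5819065  -0.042807    0.07461936] [-4.11525016  2.30522429 -4.50317126] [ 0.46670278  0.56663889 -0.01811325] 0.019765334845665238 [167.84466953  89.85442114 168.08029921] [-4.1e-03  1.0e+00  5.0e-04]
(array([253.67058824, 184.57058824]), array([  8,  38,  16,  15, 170], dtype=int32))
[114, 114, 113, 113, 112, 113, 115, 114, 112, 114, 133, 162, 167, 166, 166, 166, 167, 167, 168, 168]
```

View pics/w7.png

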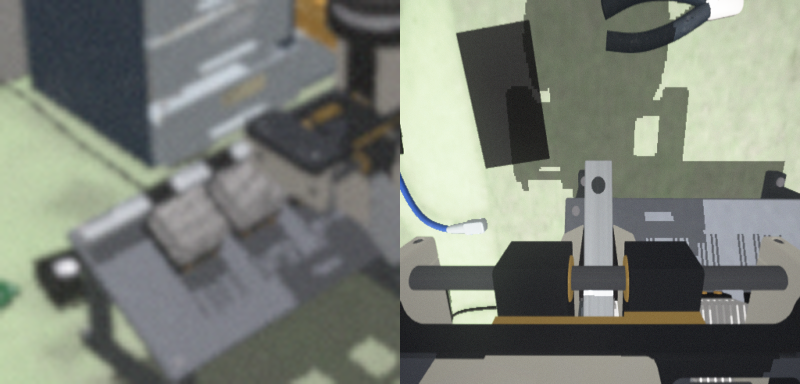

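Run:
```python
from m import *
e3=lambda x,y:[x/3+20,y/3+110]; e2=lambda x,y:[x/2+60,y/2+100]
print(np.round(ond(C3,[e3(350,240),e3(350,333),e3(495,240),e3(495,333)],.034)*1e3,1)[:,:2].tolist(), np.round(ond(C2,[e2(290,122),e2(290,187),e2(475,122)],.034)*1e3,1)[:,:2].tolist())
# after-state: top view estimate of gap is hidden; check top picture change of module 1 right edge later
```

```text
[[0.6, -69.3], [41.9, -65.4], [0.7, -5.1], [41.9, -2.8]] [[1.1, -66.3], [43.8, -64.6], [1.1, 52.4]]
```

Picture 8 shows the spacer in gap 1 and module 1 displaced, with the module fronts at deck x≈0–1, so the full section is about 5 mm past them. Now I'll draw out and move on to gap 2.

{"op": "carry_out", "data": {"increments": [[[0.004,0,-0.0069,0,255],[0.01,0,-0.0173,0,255],[0.016,0,-0.0277,0,255],[0.021,0,-0.0364,0,255],[0.021,0,-0.0364,0,255],[0.021,0.015,-0.0364,0,255],[0.021,0.04,-0.0364,0,255],[0.021,0.056,-0.0364,0,255],[0.021,0.061,-0.0364,0,255],[0.021,0.061,-0.0364,0,255],[0.021,0.061,-0.0364,0,255]]]}}

```text
time_s: 14.7
position: [0.5464, 0.0173, 0.0542]
eef_rot: [-67.6, 90.0, -67.4]
contact_force: [0.4, -0.5, -2.0]
gripper_width: 0.02
```

Run:
```python
from tilt import *
P=[];R=[]
for i in range(3):
    s=robot.observe(); P.append(s["position"]);R.append(toolT(s)[:3,1]); im=robot.snapshot("wrist" if i else "top")
    if i==0: np.save("pics/top1.npy",im)
print(s["time_s"],np.round(P,4),np.round(R,4)[:,0],s["contact_force"],np.round(robot.observe()["joints"],2))
g,h=meas(im); print(h[0][0],g[155:165,250:257].mean(1).astype(int).tolist())
```

```text
14.8 [[0.5464 0.0173 0.0542]
 [0.5463 0.0172 0.0542]
 [0.5463 0.0172 0.0542]] [-0.0037 -0.0035 -0.0033] [ 0.10962096  0.60744337 -2.03932909] [-6.230e+00  3.299e+01  9.604e+01 -1.000e-02  5.096e+01 -9.641e+01]Traceback (most recent call last):
  File "<stdin>", line 7, in <module>
IndexError: list index out of range
```

{"op": "carry_out", "data": {"increments": [[[0,0.001,0,0,255],[-0.004,0.001,0.0069,0,255],[-0.008,0.001,0.0139,0,255],[-0.0105,0.001,0.0182,0,255],[-0.0125,0.001,0.0217,0,255],[-0.0145,0.001,0.0251,0,255],[-0.0165,0.001,0.0286,0,255],[-0.0185,0.001,0.032,0,255],[-0.02,0.001,0.0346,0,255],[-0.0215,0.001,0.0372,0,255],[-0.0215,0.001,0.0372,0,255],[-0.0215,0.001,0.0372,0,255]]]}}

```text
time_s: 16.35
position: [0.5841, 0.0188, 0.076]
eef_rot: [-10.1, 89.9, -9.9]
contact_force: [0.4, -4.3, -2.5]
gripper_width: 0.0197
```

{"op": "carry_out", "data": {"increments": [[[0.004,0,-0.0069,0,255],[0.01,0,-0.0173,0,255],[0.016,0,-0.0277,0,255],[0.0215,0,-0.0372,0,255],[0.0215,0,-0.0372,0,255],[0.0215,0.015,-0.0372,0,255],[0.0215,0.04,-0.0372,0,255],[0.0215,0.055,-0.0372,0,255],[0.0215,0.059,-0.0372,0,255],[0.0215,0.059,-0.0372,0,255],[0.0215,0.059,-0.0372,0,255]]]}}

```text
time_s: 17.73
position: [0.5461, 0.0772, 0.0542]
eef_rot: [-88.5, 90.0, -88.2]
contact_force: [0.0, 0.2, -1.5]
gripper_width: 0.0197
```

Run:
```python
from tilt import *
s=robot.observe(); im=robot.snapshot("wrist"); np.save("pics/w8.npy",im); np.save("pics/w8T.npy",toolT(s)); tp=robot.snapshot("top"); np.save("pics/top2.npy",tp)
s2=robot.observe()
print(s["time_s"],np.round([s["position"],s2["position"]],4),toolT(s)[0,1],toolT(s2)[0,1],s["contact_force"],s["gripper_width"])
g,h=meas(im); print([x[0] for x in h],g[155:165,250:257].mean(1).astype(int).tolist())
```

```text
17.725 [[0.5461 0.0772 0.0542]
 [0.5461 0.0772 0.0542]] -0.003599506702803063 -0.003284564529630608 [ 0.02022957  0.15353721 -1.4821412 ] 0.019696341888956193
[array([253.8125   , 184.5859375])] [115, 116, 117, 117, 119, 134, 165, 170, 171, 169]
```

{"op": "carry_out", "data": {"increments": [[[-0.004,0,0.0069,0,255],[-0.008,0,0.0139,0,255],[-0.0105,0,0.0182,0,255],[-0.0125,0,0.0217,0,255],[-0.0145,0,0.0251,0,255],[-0.0165,0,0.0286,0,255],[-0.0185,0,0.032,0,255],[-0.02,0,0.0346,0,255],[-0.0215,0,0.0372,0,255],[-0.0215,0,0.0372,0,255],[-0.0215,0,0.0372,0,255]]]}}

```text
time_s: 19.2
position: [0.5836, 0.0778, 0.0758]
eef_rot: [-10.9, 89.9, -10.7]
contact_force: [-1.3, -0.1, -4.3]
gripper_width: 0.0199
```

Fy is about 0, so the spacer is bearing on both modules, and the positions give 60.6 mm between modules 1 and 2. I'll draw out, rise and look at the gaps from clear of module 3.

{"op": "carry_out", "data": {"increments": [[[0.004,0,-0.0069,0,255],[0.01,0,-0.0173,0,255],[0.016,0,-0.0277,0,255],[0.0225,0,-0.039,0,255],[0.0225,0,-0.039,0,255],[-0.03,0,-0.045,0,255],[-0.09,0.02,-0.045,0,255],[-0.14,0.05,-0.03,0,255],[-0.19,0.08,0,0,255],[-0.222,0.097,0.016,0,255],[-0.222,0.097,0.016,0,255],[-0.222,0.097,0.016,0,255],[-0.222,0.097,0.016,0,255]]]}}

```text
time_s: 20.82
position: [0.5979, 0.1742, 0.2961]
eef_rot: [-166.5, 89.8, -166.3]
contact_force: [0.3, -0.4, -1.4]
gripper_width: 0.0194
```

Run:
```python
from h import *
s=robot.observe(); im=robot.snapshot("wrist"); np.save("pics/w9.npy",im); np.save("pics/w9T.npy",toolT(s))
print(s["time_s"],np.round(toolT(s),4),s["gripper_width"])
cv2.imwrite("pics/w9.png",cv2.resize(im[110:260,0:266,::-1],(798,450),interpolation=cv2.INTER_CUBIC))
```

```text
20.825 [[-3.200e-03 -3.300e-03  1.000e+00  5.979e-01]
 [-8.000e-04  1.000e+00  3.300e-03  1.742e-01]
 [-1.000e+00 -8.000e-04 -3.200e-03  2.961e-01]
 [ 0.000e+00  0.000e+00  0.000e+00  1.000e+00]] 0.019435383400423153
```

View pics/w9.png

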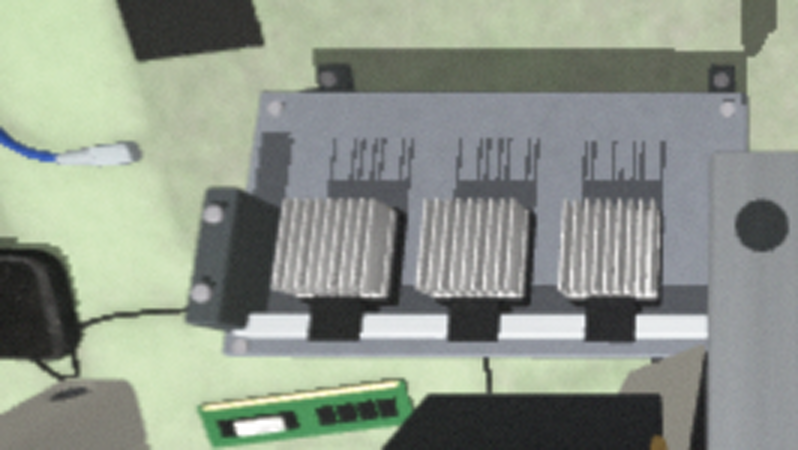

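Run:
```python
from m import *
C9=wc(9); g=cv2.cvtColor(np.load("pics/w9.npy"),cv2.COLOR_RGB2GRAY)
print(ond(C9,[[262/3,110+92/3],[745/3,110+92/3],[225/3,110+353/3]],0).round(4).tolist())
for r in(185,193,200):
    p=g[r-1:r+2].mean(0); print(r,"68:",p[68:100].astype(int).tolist())
    for a in(86,133,180): print(a,p[a:a+14].astype(int).tolist())
    # edge: subpixel crossing of 110 dark/grey to bright at left side of each module
```

```text
[[-0.0645, -0.1198, 0.0], [-0.0646, 0.1183, 0.0], [0.0637, -0.1193, 0.0]]
185 68: [89, 96, 99, 102, 96, 90, 87, 90, 85, 70, 57, 53, 51, 53, 52, 51, 53, 53, 52, 52, 53, 51, 51, 51, 78, 164, 158, 130, 139, 184, 155, 136]
86 [52, 52, 53, 51, 51, 51, 78, 164, 158, 130, 139, 184, 155, 136]
133 [36, 39, 76, 134, 142, 141, 146, 168, 167, 131, 131, 187, 152, 135]
180 [145, 145, 146, 144, 144, 145, 151, 185, 154, 122, 133, 198, 146, 133]
193 68: [88, 90, 88, 88, 88, 89, 89, 81, 69, 59, 53, 53, 52, 53, 52, 50, 53, 52, 52, 53, 51, 50, 53, 85, 177, 165, 130, 141, 185, 161, 146, 171]
86 [52, 53, 51, 50, 53, 85, 177, 165, 130, 141, 185, 161, 146, 171]
133 [36, 64, 131, 142, 142, 144, 164, 191, 144, 130, 169, 165, 146, 154]
180 [145, 145, 146, 144, 144, 145, 158, 202, 137, 125, 166, 172, 145, 145]
200 68: [87, 90, 89, 87, 89, 88, 81, 70, 59, 54, 54, 53, 54, 53, 52, 52, 51, 52, 54, 50, 52, 54, 87, 183, 173, 136, 143, 200, 173, 157, 181, 192]
86 [54, 50, 52, 54, 87, 183, 173, 136, 143, 200, 173, 157, 181, 192]
133 [48, 120, 139, 141, 143, 156, 214, 161, 129, 153, 203, 165, 154, 185]
180 [142, 144, 145, 147, 145, 153, 193, 170, 130, 138, 218, 162, 145, 161]
```

Run:
```python
from m import *
C9=wc(9)
for r,e in((193,(75.9,91.6,138.8,186.1)),):
  for h in(.033,.034): print((ond(C9,[[x,r] for x in e],h)*1e3).round(1)[:,:2].tolist())
print((ond(C9,[[x,193] for x in(92.5,139.7,187,96.1,143.5,190.5)],.034)*1e3).round(1)[:,1])
# same fins before, w3 row 205: profile
g=cv2.cvtColor(np.load("pics/w3.npy"),cv2.COLOR_RGB2GRAY); p=g[204:207].mean(0)
for a in(116,164,208): print(a,p[a:a+12].astype(int).tolist())
```

```text
[[22.3, -102.9], [22.3, -82.6], [22.3, -21.7], [22.2, 39.2]]
[[22.6, -102.2], [22.6, -82.0], [22.5, -21.3], [22.5, 39.5]]
[-80.8 -20.1  40.6 -76.2 -15.2  45.1]
116 [54, 56, 61, 110, 171, 152, 151, 191, 160, 131, 145, 198]
164 [144, 145, 145, 154, 198, 154, 127, 145, 199, 155, 147, 178]
208 [144, 146, 150, 182, 168, 128, 145, 222, 155, 147, 212, 202]
```

Rough fin edges put the stop gap at 20.2 mm and the centre spacings at 60.7 and 60.8 mm, all within limits. Now back to the mat.

{"op": "carry_out", "data": {"increments": [[[0,-0.04,-0.02,0,255],[0,-0.1,-0.04,0,255],[0,-0.16,-0.06,5,255],[0,-0.22,-0.08,10,255],[0,-0.28,-0.1,17,255],[0,-0.34,-0.12,17,255],[0,-0.4,-0.146,17,255],[0,-0.45,-0.146,17,255],[0,-0.469,-0.146,17,255],[0.06,-0.469,-0.146,17,255],[0.12,-0.469,-0.146,17,255],[0.18,-0.469,-0.146,17,255],[0.225,-0.469,-0.146,17,255],[0.24,-0.469,-0.146,17,255],[0.24,-0.469,-0.146,17,255],[0.24,-0.469,-0.146,17,255]]]}}

```text
time_s: 22.88
position: [0.4559, -0.2954, 0.0597]
eef_rot: [-24.2, 89.8, -40.9]
contact_force: [0.3, -0.2, -1.8]
gripper_width: 0.0197
```

Next I'll press down slowly with a light grip so that the mat turns it level.

{"op": "carry_out", "data": {"increments": [[[0.015,0,0,0,255],[0.023,0,0,0,255],[0.027,0,0,0,255],[0.03,0,0,0,255],[0.033,0,0,0,255],[0.036,0,0,0,255],[0.039,0,0,0,255],[0.042,0,0,0,255],[0.045,0,0,0,255],[0.048,0,0,0,255],[0.05,0,0,0,255],[0.0515,0,0,0,255],[0.0515,0,0,0,255]]], "grip_force": 10}}

```text
time_s: 24.5
position: [0.4542, -0.2942, 0.0057]
eef_rot: [162.0, 89.9, 145.3]
contact_force: [1.2, -0.6, -0.9]
gripper_width: 0.0199
```

Run:
```python
from tilt import *
s=robot.observe(); im=robot.snapshot("wrist"); np.save("pics/w10.npy",im)
print(s["time_s"],s["position"],s["contact_force"],s["gripper_width"])
g,h=meas(im); print([x[0] for x in h]); print(g[140:215,250:257].mean(1).astype(int).tolist())
```

```text
24.5 [ 0.4541726  -0.29423162  0.00574867] [ 1.2071602  -0.61633522 -0.92676059] 0.019868226192205712
[array([253.63316583, 207.71356784])]
[35, 35, 33, 33, 34, 33, 32, 34, 33, 33, 34, 34, 34, 34, 34, 33, 33, 34, 34, 34, 34, 32, 34, 34, 37, 74, 150, 155, 154, 154, 156, 156, 157, 156, 156, 156, 157, 156, 165, 171, 172, 173, 174, 174, 173, 174, 174, 174, 174, 175, 174, 174, 173, 173, 173, 173, 172, 168, 129, 78, 70, 67, 69, 69, 68, 69, 69, 69, 70, 69, 69, 68, 68, 68, 68]
```

Run:
```python
from tilt import *
f=lambda q:[rowof(mod(q[0],q[1],q[2],-.055,.018))-177.8,rowof(mod(q[0],q[1],q[2],UH,.018))-207.7,rowof(mod(q[0],q[1],q[2],-.055,-.018))-165.2]
f3=lambda q:[rowof(mod(q[0],q[1],q[2],-.055,.018))-179.5,rowof(mod(q[0],q[1],q[2],UH,.018))-208.4,rowof(mod(q[0],q[1],q[2],-.055,-.018))-153]
for F in(f,f3):
    r=least_squares(F,[.1,.003,.005],x_scale=[.1,.01,.01]); print(np.degrees(r.x[0]),r.x[1:],r.fun)
```

```text
1.889871143698195 [0.00527994 0.00286502] [0.00000000e+00 2.84217094e-14 2.84217094e-14]
-10.12508294505796 [0.0006259  0.00593648] [3.12638804e-13 2.55795385e-13 1.98951966e-13]
```

The tilt is about 2° and it is on the mat under light load. Releasing and rising.

{"op": "carry_out", "data": {"increments": [[[0.0005,0,0,0,255],[0.0005,0,0,0,200],[0.0005,0,0,0,100],[0.0005,0,0,0,0],[0.0005,0,0,0,0],[0.0005,0,0,0,0],[0.0005,0,0,0,0],[0.0005,0,0,0,0],[-0.03,0,0,0,0],[-0.08,0,0,0,0],[-0.14,0,0,0,0],[-0.19,0,0,0,0],[-0.19,0,0,0,0],[-0.19,0,0,0,0]]]}}

```text
time_s: 26.3
position: [0.4543, -0.2942, 0.1955]
eef_rot: [158.5, 89.9, 141.8]
contact_force: [0.6, 0.2, 0.6]
gripper_width: 0.092
```

Run:
```python
from h import *
s=robot.observe(); im=robot.snapshot("wrist"); tp=robot.snapshot("top"); np.save("pics/w11.npy",im); np.save("pics/top3.npy",tp); T=toolT(s); np.save("pics/w11T.npy",T)
print(s["time_s"],s["position"],s["contact_force"],s["gripper_width"])
C=cam("wrist",s)
sub=np.zeros(im.shape[:2],np.uint8); sub[110:240,225:285]=1
w=((im.min(2)>130)&(sub>0)&(cv2.cvtColor(im,cv2.COLOR_RGB2HSV)[...,1]<40)).astype(np.uint8)
n,l,st,ce=cv2.connectedComponentsWithStats(w); i=1+st[1:,4].argmax(); r=cv2.minAreaRect(np.argwhere(l==i)[:,::-1].astype(np.float32)); b=cv2.boxPoints(r)
B=onz(C,b,.039); print(st[i],r,B.round(4).tolist(),"sides",np.linalg.norm(B[0]-B[1]),np.linalg.norm(B[1]-B[2]),"centre",B.mean(0))
o=np.zeros((384,800,3),np.uint8); o[:,:400]=cv2.resize(im[:,:,::-1],(400,384),interpolation=2); o[:,400:]=cv2.resize(tp[140:320,110:430,::-1],(400,384) if 0 else (400,225)) .__class__ and np.vstack([cv2.resize(tp[140:320,110:430,::-1],(400,225),interpolation=2),np.zeros((159,400,3),np.uint8)])
cv2.imwrite("pics/w11.png",o)
```

```text
26.3 [ 0.4542709  -0.29421583  0.19547823] [0.58018147 0.18244815 0.64580793] 0.0920338740454827
[ 245  138   18   89 1409] ((253.5, 182.0), (88.0, 17.0), 90.0) [[0.4038, -0.2889, 0.039], [0.4095, -0.2702, 0.039], [0.515, -0.301, 0.039], [0.5087, -0.3217, 0.039]] sides 0.019492454501771006 0.10988158607220286 centre [ 0.45924692 -0.29545413  0.039     ]
```

View pics/w11.png

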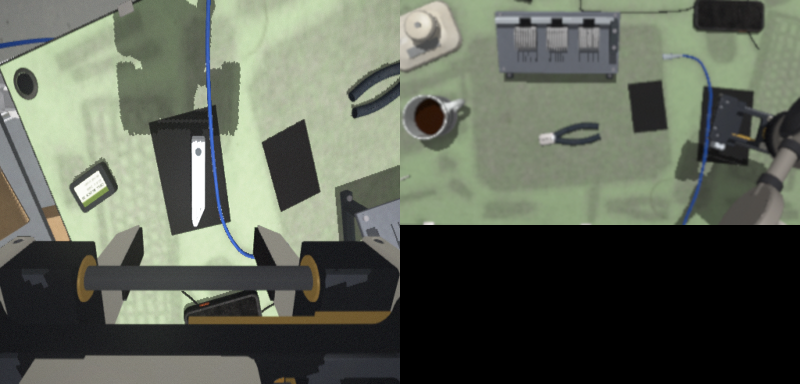

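Picture 10 shows the spacer lying flat and centred on the mat at (198,180). At top height it measures 109.9 × 19.5 mm, and its centre is about 12 mm from the mat's. The mug, cutters and handheld are where they were.

```bash
python3 -c "
from cell import robot
print(robot.sign_off())"
```

```text
the job is handed in; nothing more can be done
None
```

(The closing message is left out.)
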